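Set a bronze bar in the cut-off jig

TASK

Pull the longer of the two bronze bars up out of its spring clips, lay it in the V-groove of the cut-off jig and slide it along under the saw guide until its end touches the end stop, ready for sawing. Do not drop the bar or shove the stop out of its setting, and leave the shorter bar in its clips and everything else on the bench where it is.

Things in the scene. Friction and masses are not known exactly. Their poses are not given: they have to be found in the camera images.
- long_bar: longer round bronze bar, 18 mm diameter, 150 mm long, 0.27 to 0.42 kg. Origin at its centre on its axis; x along the bar (both ends alike, may be rolled about x). At the start it lies level in two spring clips, in either row of the rack, its axis 41 mm above the bench. Pulled straight up at its middle it takes 15 to 23 N, most at 4 mm of rise; then the clips snap open and let go
- short_bar: shorter bronze bar, 18 mm diameter, 105 mm long, in the rack's other row, parallel to the long bar, 76 mm away axis to axis; origin at its centre, x along the bar. Leave it in its clips
- rack: dark wooden rack fixed to the bench, 206 (x) x 136 (y) mm, board 18 mm thick. Origin: centre of its underside; x along the bars. Rows at y = -38 and +38 mm, bar axes at z = 41 mm. Raised ends 52 mm high, inner faces at x = +-88 mm, stop the bars from being drawn out lengthwise. The bars are free between the clips over x = -29 to +29 mm, with 23 mm of air under the axis
- clip (a point): one of the four equal C-shaped steel spring clips of the rack (the one at x = -40, y = -38 mm in the rack's frame; the others at x = +-40, y = +-38 mm). The point is on the axis of a bar held in it, 41 mm above the bench; rack's axes. Clips are 14 mm wide along the bar, open to the top, tips 53 mm above the bench, on battens 22 mm wide
- jig: cut-off jig fixed to the bench: steel base plate 295 x 86 x 6 mm with an aluminium block 44 mm wide, top at z = 29 mm, with a straight 90 degree V-groove 7 mm deep. Origin: underside, on the groove's centre plane; x along the groove towards the stop; block from x = -140 to +135 mm. A seated bar's axis is at z = 34.7 mm, 5.7 mm over the block's top: fingertips can go only some 5 mm below the axis
- saw_guide (a point): middle of the saw guide, on the axis of a seated bar, jig's axes; 43 mm along the jig's x. Two dark steel cheeks with a 2 mm slot between bridge the groove from 13 mm before to 13 mm beyond this point, up to 56 mm above the bench. Their opening is 26 mm wide and leaves 3 mm over a seated bar: the bar must be slid in lengthwise from the open 170 mm of groove before it
- stop_face (a point): centre of the end stop's face that the bar's end must touch, on the axis of a seated bar; jig's axes (x points away from the bar). A steel plate 36 mm wide, its top 52 mm above the bench, on a saddle clamped over the block beyond the saw guide, set anywhere 35 to 60 mm past the guide's middle. It slips along the block if pushed with more than about 35 N
- figure: bronze statuette of a standing girl, 162 mm tall on a round base of 72 mm diameter, loose; origin at the centre of its underside. Leave alone
- tape_roll: roll of masking tape lying flat, 92 mm diameter, 24 mm high, loose; origin at the centre of its underside. Leave alone
- hammer: ball-peen hammer lying on the bench, 255 mm long, loose; origin at the middle of its length, handle towards -x. Leave alone

How it is judged (in metres and radians):
On the way, in this order (a step that is already met when the one before it is completed fails the run):
1. the long bar has been pulled up clear of its clips (z of long_bar in the frame of rack above 0.065 m and contact force between long_bar and rack below 0.1 N), for 0.1 s.
2. the long bar lies along the jig's groove (angle between the x axis of long_bar and the x axis of jig, either way round below 0.08 rad and y of long_bar in the frame of stop_face between -0.004 and 0.004 m and z of long_bar in the frame of stop_face between -0.004 and 0.004 m), for 0.1 s.
At the end, for the whole second after the job is handed in: the long bar rests seated in the groove under the guide (axis within 3 mm and 2 degrees), its end within 2.5 mm of the stop's face, the stop within 2 mm of its setting, the short bar within 8 mm of its place, statuette, tape and hammer within 20 mm of theirs (x of long_bar in the frame of stop_face between -0.0775 and -0.072 m and y of long_bar in the frame of stop_face between -0.003 and 0.003 m and z of long_bar in the frame of stop_face between -0.003 and 0.003 m and angle between the x axis of long_bar and the x axis of jig, either way round below 0.035 rad and linear speed of long_bar below 0.01 m/s and distance of stop_face from where it was at the start of the episode below 0.002 m and distance of short_bar from where it was at the start of the episode below 0.008 m and distance of each of figure, tape_roll, hammer from where it was at the start of the episode below 0.02 m); the robot touches nothing.
It fails at once if the end stop is shoved out of its setting (more than 2 mm) (distance of stop_face from where it was at the start of the episode above 0.002 m).
It fails at once if the long bar is dropped or thrown (faster than 0.5 m/s while the fingers do not hold it) (contact force between long_bar and the fingers below 0.05 N and linear speed of long_bar above 0.5 m/s).
It fails at once if the short bar is shifted more than 8 mm (distance of short_bar from where it was at the start of the episode above 0.008 m).
It fails at once if the statuette is knocked (moved more than 20 mm or tilted) (distance of figure from where it was at the start of the episode above 0.02 m or angle between figure's own z axis and vertical above 0.3 rad).
It fails at once if the tape roll or the hammer is moved more than 20 mm (distance of any of tape_roll, hammer from where it was at the start of the episode above 0.02 m).
It also fails if it takes over 51 s, if anything falls off the work surface, if the arm or the gripper's body presses on something with over 40 N, if the wrist force passes 120 N, or if a joint passes its speed limit or range.

ROBOT

A 6-joint arm with a two-finger parallel gripper is mounted at the origin on the work surface. World frame = base frame: x ahead of the robot, y to its left, z up, the work surface at z = 0. Lengths are in m, angles in degrees, forces in N, time in s.
With the tool pointing down it reaches from about 0.3 to 0.875 m from the base axis. Payload 4.2 kg.
Tool frame: the origin (TCP) lies between the finger pads; the fingertips stand 22 mm ahead of it and the grasp point (between the pads) lies 3 mm ahead of it; z points along the fingers, y is the line along which they close (so a half turn about z gives the same grasp; the last joint's range is limited). The gripper opens to 85 mm and grips with 20 to 120 N. Pads are 22 mm wide; open, the fingers measure 114 mm over their backs; the gripper's body (76 mm by 85 mm) begins 54 mm behind the grasp point. The pads swing forward as they close: fully open they stand 13 mm farther back than shut.
Start: joints at [71.391, 18.312, 89.639, -0, 72.044, -1.146], TCP at [0.173, 0.549, 0.253] pointing down, gripper open.
Joint ranges: [-177.97, 177.97], [-48.28, 115.42], [12.27, 149.76], [-77.06, 257.06], [2.81, 150.46], [-146.56, 146.56]. Speed limits (degrees/s): [147.25, 147.25, 180, 180, 180, 180].

INTERFACE

Orientations are given as a 3x3 rotation matrix whose columns are the frame's x, y, z axes.
In Python, from rig import bot, imaging gives the robot as it stands (bot), with the cameras (imaging).
- The arm moves only by the shell command python3 drive.py [OPENING] [FORCE], which reads ROWS from standard input. ROWS is a JSON object whose key "deltas" holds a list of rows, 1 to 8 of them, each of 6 numbers: dx, dy, dz in normalised numbers (1 is 0.25 m), then a rotation vector rx, ry, rz in a scale on which 1.0 is 120 degrees; each row shifts and turns the commanded pose from where the row before left it, along the tool's axes as they then stand; what a row does not reach is not made up. A row lasts 1/12 s, in which the tool goes at most 0.0417 m and 7.16 degrees, less where a joint would pass 70% of its speed; a pose out of reach is approached as far as the arm can. OPENING is the finger opening in m, set as the command begins (- or left out keeps the last). The fingers move at their own pace and stop on an object; FORCE is the grip in N (left out, the last holds). Time passes only in rows, so rows that do not move let the fingers close. It prints the time, the measured TCP pose, the force, the opening and the grip force at its end. No shift or turn number may pass 1 either way. Input that does not fit is refused with a message, and nothing moves.
- bot.state(): the state, without advancing time (a new reading comes with each control period).
- imaging.grab_frame(name): name is "side" or "top"; returns (picture, depth): 480x640x3 uint8, red, green, blue; 480x640 float32, m along the optical axis (not along the pixel's ray), 0 where there is no reading.
- imaging.calibration(name): a dict with "vertical_fov" (degrees; the focal length in pixels is half the picture's height over the tangent of half this angle, whatever the lens; pixels are square), "cx", "cy" (the principal point, pixels), "R" (3x3) and "t" (3): a world point X has camera coordinates R X + t. Camera axes: x right, y down, z forward; pixel columns grow to the right and rows downward; lengths in m; the calibration is good to about 2 mm. A picture is of the moment at which its call begins. calibration takes no time and is no camera call.
- bot.close_job(): hands the job in; it is judged then, once.
The state is a dict: "time": time; "joint_positions": joint angles; "qvel": joint speeds; "joint_efforts": joint torques, N m; "ee_pos": TCP position; "tcp_rot": TCP orientation; "ft_force": force on the tool from outside, world axes, zero at the start; "torque": the same for the moment, N m; "grip_width": finger opening in m; "gripper_force": force on a finger pad.
Only numpy, scipy, OpenCV 4.12 (cv2) and the standard library are available. Lean on these libraries where they do the work, as an engineer would, in place of code of your own. Each camera call takes 0.05 s, during which the arm holds its last target. There are 200 camera calls.

## Working session

There is one attempt and no reset: what is moved stays moved. The work goes in short steps, Python scripts to look and compute and a shell command to move; the robot and the scene stay as the last step left them, time stands still between calls to the robot, and variables do not carry over. Pictures are saved under pics/ and viewed, at most 10 in all, crops included, and the job is handed in when it is done.

```bash
ls; mkdir -p pics; cat > h.py <<'E'
import numpy as np,cv2
from rig import bot, imaging
def cam(n):
    c=imaging.calibration(n); f=240/np.tan(np.radians(c["vertical_fov"]/2)); return c,f,np.array(c["R"]),np.array(c["t"])
def cloud(n,d):
    c,f,R,t=cam(n); v,u=np.mgrid[0:480,0:640]
    P=np.stack([(u-c["cx"])/f*d,(v-c["cy"])/f*d,d],-1); return (P-t)@R
def pix(n,u,v,z):
    c,f,R,t=cam(n); r=R.T@np.array([(u-c["cx"])/f,(v-c["cy"])/f,1]); o=-R.T@t
    return o+r*(z-o[2])/r[2]
E
python3 - <<'E'
from h import *
for n in("top","side"):
    p,d=imaging.grab_frame(n); cv2.imwrite(f"pics/{n}0.png",p[:,:,::-1]); np.savez(f"{n}0.npz",p=p,d=d)
    c=imaging.calibration(n); print(c)
print(bot.state())
E
```

```text
drive.py
pics
rig.py
{'vertical_fov': 56.98442539182631, 'cx': 313.9381326326334, 'cy': 236.25406159092228, 'R': array([[ 0.01202918, -0.99969453, -0.02159034],
       [-0.98877165, -0.00867587, -0.14918231],
       [ 0.14894942,  0.02314245, -0.98857397]]), 't': array([0.11039884, 0.63715395, 0.95788208])}
{'vertical_fov': 44.669982671669686, 'cx': 309.61352175174574, 'cy': 237.70819098786527, 'R': array([[ 0.91247979, -0.40890789,  0.0132279 ],
       [-0.272711  , -0.63202143, -0.72538102],
       [ 0.30497434,  0.65828812, -0.68822046]]), 't': array([-0.51644277,  0.28822473,  0.91712642])}
{'time': 0.1, 'joint_positions': array([ 7.13884736e+01,  1.83465011e+01,  8.96975862e+01, -4.29039433e-04,
        7.20460337e+01, -1.14567114e+00]), 'qvel': array([-0.03680489, -0.08238487, -0.17524983,  0.01058874,  0.09214987,
        0.02974286]), 'joint_efforts': array([-2.99234762e-04, -4.16415846e+01, -2.34700012e+01, -2.53816501e-05,
        5.05486518e-03, -4.19259379e-06]), 'ee_pos': array([0.17245387, 0.54812209, 0.25259353]), 'tcp_rot': array([[-9.53896672e-01,  3.00134794e-01, -4.95242426e-04],
       [ 3.00135201e-01,  9.53895504e-01, -1.49292463e-03],
       [ 2.43308969e-05, -1.57273552e-03, -9.99998763e-01]]), 'ft_force': array([ 0.75717812, -0.53425472,  0.04086416]), 'torque': array([ 0.00140441, -0.01672769,  0.01860068]), 'gripper_force': 0.0, 'grip_width': 0.08590715107515082}
```

View pics/top0.png

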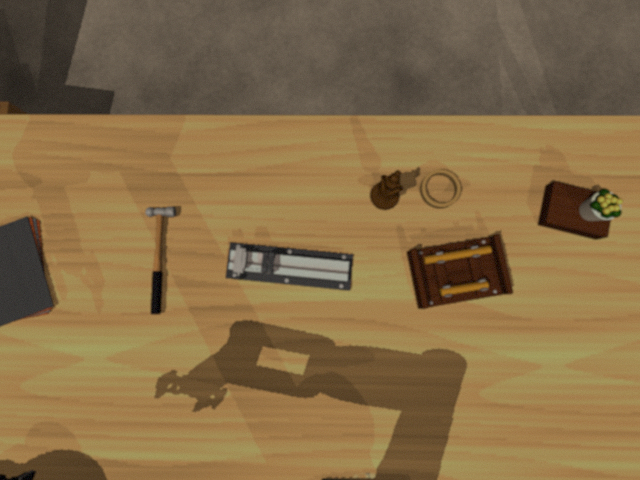

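View pics/side0.png

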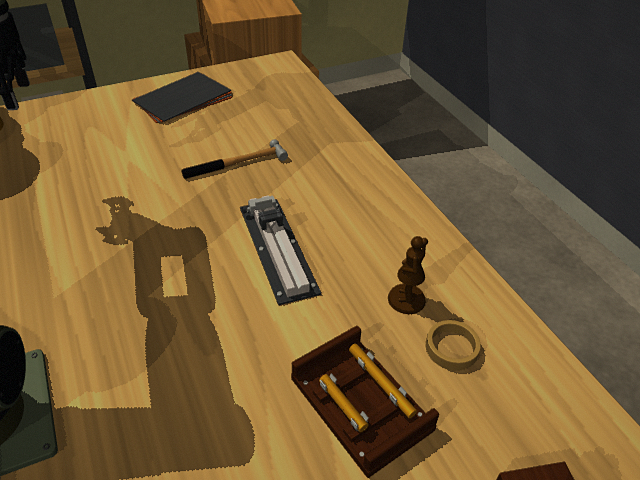

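```bash
python3 - <<'E'
from h import *
def crop(n,u,v,w,h,s,o):
    p=np.load(f"{n}0.npz")["p"][v:v+h,u:u+w,::-1]; cv2.imwrite(o,cv2.resize(p,None,fx=s,fy=s,interpolation=cv2.INTER_CUBIC))
crop("top",220,235,140,60,5.7,"pics/tj.png")
crop("top",400,225,120,90,6,"pics/tr.png")
crop("side",225,185,110,125,4.8,"pics/sj.png")
E
```

```text
(no output)
```

View pics/tj.png

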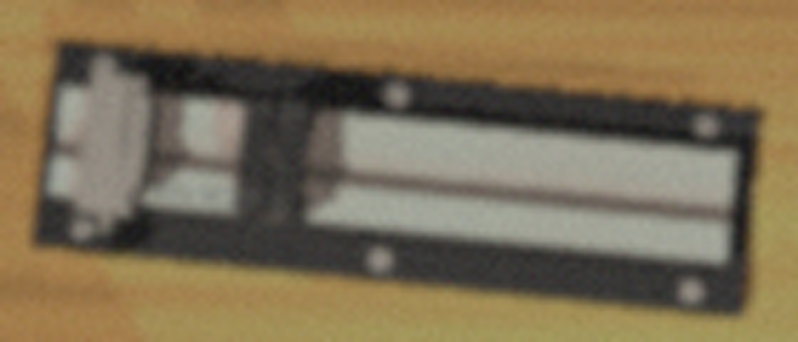

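View pics/tr.png

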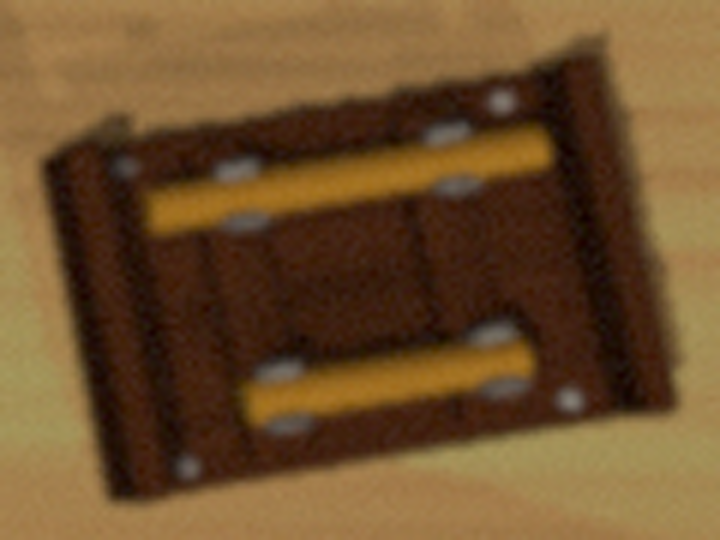

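View pics/sj.png

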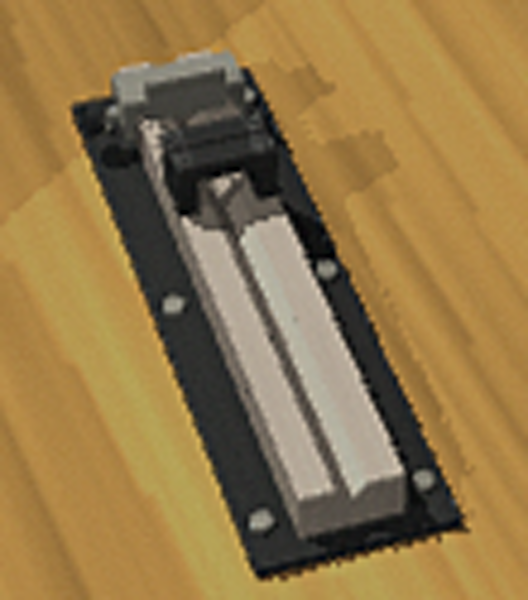

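Top view: the long bar is in the upper row, from full-frame (424,260) to (492,249), and the short bar is in the lower row. The jig's stop end is at left, about (237,260), and the open groove end is at right, about (349,272). The side crop shows the groove clear, with the guide and stop at its far end. Next I compute poses from both views.

```bash
python3 - <<'E'
from h import *
np.set_printoptions(precision=4,suppress=True)
J=lambda u,v:(220+u/5.7-.41,235+v/5.7-.41)
S=lambda u,v:(225+u/4.8-.4,185+v/4.8-.4)
for nm,n,F,pts in [("plate","top",J,[(62,43,6),(762,110,6),(742,312,6),(37,242,6)]),("groove","top",J,[(340,178,22),(725,212,22)]),("blockend","top",J,[(740,150,29),(728,265,29)]),("stop top face edge","top",J,[(148,75,52),(132,215,52)]),
 ("plate","side",S,[(78,103,6),(463,525,6),(260,575,6),]),("groove","side",S,[(240,245,22),(345,490,22)]),("blockend","side",S,[(300,498,29),(403,478,29)]),("stop top face edge","side",S,[(147,86,52),(240,68,52)])]:
    for u,v,z in pts: print(nm,n,pix(n,*F(u,v),z))
for n in("top","side"):
    q=np.load(n+"0.npz");p,d=q["p"],q["d"];X=cloud(n,d)
    h=cv2.cvtColor(p,cv2.COLOR_RGB2HSV); m=((h[...,1]>190)&(h[...,2]>110)&(h[...,0]>12)&(h[...,0]<30)&(d>0)).astype(np.uint8)
    k,l,st,ce=cv2.connectedComponentsWithStats(m)
    for i in range(1,k):
        if st[i,4]<100: continue
        P=X[l==i]; vv,uu=np.nonzero(l==i); 
        # axis by pixel centreline intersected with z=.041
        c=np.array([uu.mean(),vv.mean()]); U=np.linalg.svd(np.c_[uu,vv]-c,full_matrices=False)[2][0]; s=(np.c_[uu,vv]-c)@U
        a,b=[pix(n,*(c+U*x),.041) for x in(s.min()-.4,s.max()+.4)]
        print(n,st[i],"z med",np.median(P[:,2]),"ends",a,b,"mid",(a+b)/2,"len",np.linalg.norm(a-b),"ang",np.degrees(np.arctan2((b-a)[1],(b-a)[0])), "cloudmean",P.mean(0))
E
```

```text
plate top [-0.1848 -0.97    6.    ]
plate top [-0.064   0.4227  6.    ]
plate top [0.3324 0.3832 6.    ]
plate top [ 0.2112 -1.0035  6.    ]
groove top [-1.2356 -2.0297 22.    ]
groove top [-0.986   1.1772 22.    ]
blockend top [-2.1675  1.7048 29.    ]
blockend top [-0.8937  1.5727 29.    ]
stop top face edge top [-5.7674 -9.0517 52.    ]
stop top face edge top [-2.9061 -9.2766 52.    ]
plate side [-1.412  -6.5001  6.    ]
plate side [-1.7465 -4.6404  6.    ]
plate side [-1.2366 -4.6907  6.    ]
groove side [ -7.472  -21.7421  22.    ]
groove side [ -7.1142 -17.9794  22.    ]
blockend side [ -8.9504 -23.828   29.    ]
blockend side [-10.3588 -23.6072  29.    ]
stop top face edge side [-18.4598 -58.8104  52.    ]
stop top face edge side [-21.165  -58.5142  52.    ]
top [425 247  67  17 376] z med 0.050284761776426073 ends [ 0.6114 -0.2849  0.041 ] [ 0.5843 -0.1334  0.041 ] mid [ 0.5979 -0.2092  0.041 ] len 0.15391671664740872 ang 100.15372773222224 cloudmean [ 0.5966 -0.2051  0.05  ]
top [441 282  48  14 260] z med 0.05010329321833906 ends [ 0.5322 -0.2749  0.041 ] [ 0.5127 -0.1676  0.041 ] mid [ 0.5225 -0.2213  0.041 ] len 0.1090544529906638 ang 100.307960778542 cloudmean [ 0.5219 -0.2174  0.0498]
side [349 344  66  73 787] z med 0.04818960230920256 ends [ 0.5849 -0.1285  0.041 ] [ 0.6115 -0.2787  0.041 ] mid [ 0.5982 -0.2036  0.041 ] len 0.15254265324200317 ang -79.98925888794261 cloudmean [ 0.5962 -0.2112  0.0477]
side [320 374  46  56 568] z med 0.04836622012950531 ends [ 0.5137 -0.1629  0.041 ] [ 0.5321 -0.2682  0.041 ] mid [ 0.5229 -0.2155  0.041 ] len 0.10690992650443694 ang -80.08846273547665 cloudmean [ 0.5209 -0.2201  0.0479]
```

```bash
python3 - <<'E'
from h import *
np.set_printoptions(precision=4,suppress=True)
J=lambda u,v:(220+u/5.7-.41,235+v/5.7-.41)
S=lambda u,v:(225+u/4.8-.4,185+v/4.8-.4)
for n in("top","side"): c,f,R,t=cam(n); print(n,-R.T@t,f)
for nm,n,F,pts in [("plate","top",J,[(62,43,6),(762,110,6),(742,312,6),(37,242,6)]),("groove","top",J,[(340,178,22),(725,212,22)]),("blockend","top",J,[(740,150,29),(728,265,29)]),("stop top face edge","top",J,[(148,75,52),(132,215,52)]),
 ("plate","side",S,[(78,103,6),(463,525,6),(260,575,6),]),("groove","side",S,[(240,245,22),(345,490,22)]),("blockend","side",S,[(300,498,29),(403,478,29)]),("stop top face edge","side",S,[(147,86,52),(240,68,52)])]:
    Q=[pix(n,*F(u,v),z/1000)for u,v,z in pts]
    e=Q[1]-Q[0]; print(nm,n,np.array(Q)[:,:2].tolist() and np.array(Q)[:,:2],"mean",np.mean(Q,0),"ang01",np.degrees(np.arctan2(e[1],e[0])),np.linalg.norm(e))
E
```

```text
top [0.486  0.0937 1.0444] 442.168316765882
side [ 0.2701 -0.6327  0.8471] 584.1640310638061
plate top [[0.6265 0.3166]
 [0.6012 0.0248]
 [0.5182 0.0331]
 [0.5436 0.3236]] mean [0.5724 0.1745 0.006 ] ang01 -94.95812069025047 0.2929011950677993
groove top [[0.57   0.1973]
 [0.5578 0.0409]] mean [0.5639 0.1191 0.022 ] ang01 -94.45075153443382 0.15693025532493826
blockend top [[0.5824 0.0352]
 [0.5361 0.04  ]] mean [0.5592 0.0376 0.029 ] ang01 174.0798469915089 0.046515530894096546
stop top face edge top [[0.6078 0.2718]
 [0.5521 0.2762]] mean [0.5799 0.274  0.052 ] ang01 175.5056710950094 0.05589775127888853
plate side [[0.5447 0.325 ]
 [0.5993 0.0214]
 [0.5161 0.0296]] mean [0.5534 0.1253 0.006 ] ang01 -79.802102643632 0.3084229319447282
groove side [[0.5721 0.1906]
 [0.5582 0.0439]] mean [0.5652 0.1173 0.022 ] ang01 -95.43233217736453 0.1474289341706313
blockend side [[0.5381 0.0413]
 [0.579  0.0349]] mean [0.5585 0.0381 0.029 ] ang01 -8.908500571985956 0.04142570495958263
stop top face edge side [[0.5613 0.2715]
 [0.6033 0.2669]] mean [0.5823 0.2692 0.052 ] ang01 -6.249221791827794 0.04229888233337752
```

Careful with the scale: shifts go in shares of 0.25 m and turns go in shares of 120 degrees. That gives: 7 degrees / 120 = 0.0583.

```bash
cat >> h.py <<'E'
def plan(x,y,z,yaw):
    """tool-axis shift (current axes) to the target; yaw = world angle of tool x, turn about tool z"""
    s=bot.state(); R=np.array(s["tcp_rot"]); a=np.degrees(np.arctan2(R[1,0],R[0,0]))
    print("t",round(s["time"],2),"pos",s["ee_pos"].round(4),"yaw",a.round(2),"tilt",np.degrees(R[:2,2]).round(2),"shift",(R.T@(np.array([x,y,z])-s["ee_pos"])).round(4),"rz",round(a-yaw,2),"F",s["ft_force"].round(1),"w",round(s["grip_width"],4),s["gripper_force"])
E
echo '{"deltas":[[0,0,0,0,0,0.0583],[0,0,0,0,0,0.0583],[0,0,0,0,0,0.0583],[0,0,0,0,0,0.0583],[0,0,0,0,0,0.0583],[0,0,0,0,0,0.0583],[0,0,0,0,0,0.0583],[0,0,0,0,0,0.0583]]}' | python3 drive.py 0.05
echo '{"deltas":[[0,0,0,0,0,0.0533],[0,0,0,0,0,0]]}' | python3 drive.py
python3 -c "
from h import *;plan(.598,-.2064,.16,100.1)"
```

```text
time: 0.77
ee_pos: [0.1725, 0.5483, 0.2528]
tcp_rot: [[-0.279, 0.96, -0.0], [0.96, 0.279, -0.001], [-0.001, -0.001, -1.0]]
ft_force: [0.8, -0.0, 0.4]
grip_width: 0.0497
gripper_force: 0.0
time: 0.93
ee_pos: [0.1725, 0.5483, 0.2528]
tcp_rot: [[-0.174, 0.985, -0.0], [0.985, 0.174, -0.001], [-0.001, -0.0, -1.0]]
ft_force: [-0.2, 1.1, 0.1]
grip_width: 0.0499
gripper_force: 0.0
t 0.93 pos [0.1725 0.5483 0.2528] yaw 100.04 tilt [-0.02 -0.05] shift [-0.8172  0.2875  0.0934] rz -0.06 F [-0.2  1.1  0.1] w 0.0499 0.0
```

Scaled: -0.034 m / 0.25 = -0.136, 0.012 m / 0.25 = 0.048.

```bash
echo '{"deltas":[[-0.136,0.048,0,0,0,0],[-0.136,0.048,0,0,0,0],[-0.136,0.048,0,0,0,0],[-0.136,0.048,0,0,0,0],[-0.136,0.048,0,0,0,0],[-0.136,0.048,0,0,0,0],[-0.136,0.048,0,0,0,0],[-0.136,0.048,0,0,0,0]]}' | python3 drive.py >/dev/null
echo '{"deltas":[[-0.136,0.048,0,0,0,0],[-0.136,0.048,0,0,0,0],[-0.136,0.048,0,0,0,0],[-0.136,0.048,0,0,0,0],[-0.136,0.048,0,0,0,0],[-0.136,0.048,0,0,0,0],[-0.136,0.048,0,0,0,0],[-0.136,0.048,0,0,0,0]]}' | python3 drive.py >/dev/null
echo '{"deltas":[[-0.136,0.048,0.04,0,0,0],[-0.136,0.048,0.04,0,0,0],[-0.136,0.048,0.04,0,0,0],[-0.136,0.048,0.04,0,0,0],[-0.136,0.048,0.04,0,0,0],[-0.136,0.048,0.04,0,0,0],[-0.136,0.048,0.04,0,0,0],[0,0,0,0,0,0]]}' | python3 drive.py >/dev/null
python3 -c "
from h import *;plan(.598,-.2064,.16,100.1)"
```

```text
t 2.93 pos [ 0.5837 -0.1778  0.1803] yaw 100.09 tilt [-0.07 -0.1 ] shift [-0.0306  0.0091  0.0203] rz -0.01 F [0.8 0.7 0.8] w 0.0501 0.0
```

Scaled: 0.02 m / 0.25 = 0.08, -0.0156 m / 0.25 = -0.0624.

```bash
echo '{"deltas":[[-0.06,0.018,0.04,0,0,0],[-0.0624,0.0184,0.04,0,0,0],[0,0,0.08,0,0,0],[0,0,0.08,0,0,0],[0,0,0.08,0,0,0],[0,0,0,0,0,0]]}' | python3 drive.py >/dev/null
python3 -c "
from h import *;plan(.598,-.2064,.059,100.1)
p,d=imaging.grab_frame('side'); cv2.imwrite('pics/s1.png',cv2.resize(p[300:480,250:470,::-1],None,fx=3.3,fy=3.3,interpolation=2))"
```

```text
t 3.43 pos [ 0.5935 -0.2     0.099 ] yaw 100.27 tilt [-0.46  0.17] shift [-0.0073  0.0035  0.0399] rz 0.17 F [-0.7 -0.4 -0.2] w 0.05 0.0
```

View pics/s1.png

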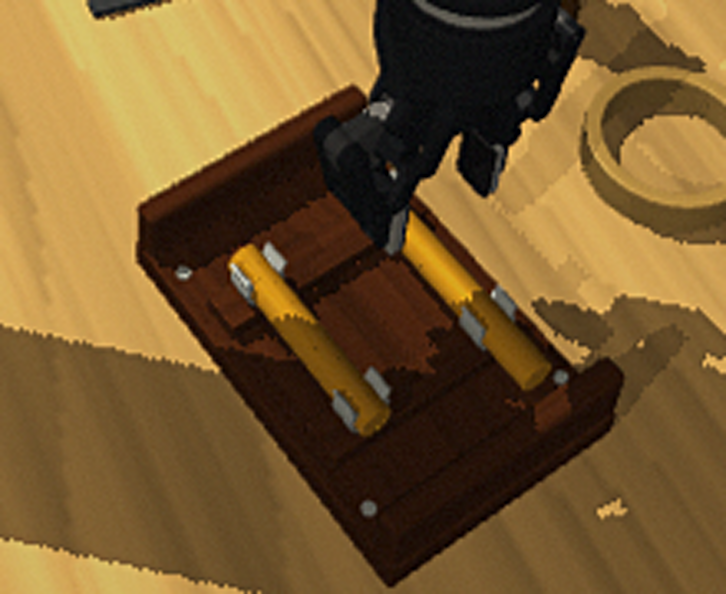

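The fingers straddle the long bar, with the near pad at crop (397,230) and the far one at (487,170). I correct the remaining shift and descend.

Scaled: 0.013 m / 0.25 = 0.052, 0.01 m / 0.25 = 0.04, 0.17 degrees / 120 = 0.0014.

```bash
echo '{"deltas":[[-0.028,0.014,0,0,0,0.0014],[0,0,0.052,0,0,0],[0,0,0.052,0,0,0],[0,0,0.04,0,0,0],[0,0,0,0,0,0],[0,0,0,0,0,0]]}' | python3 drive.py >/dev/null
python3 -c "
from h import *;plan(.598,-.2064,.059,100.1)"
```

```text
t 3.98 pos [ 0.6014 -0.2077  0.0678] yaw 99.99 tilt [ 0.04 -0.01] shift [ 0.0019 -0.0031  0.0088] rz -0.11 F [-0.4  0.2 -0.6] w 0.0498 0.0
```

Scaled: 0.004 m / 0.25 = 0.016, -0.0031 m / 0.25 = -0.0124.

```bash
echo '{"deltas":[[0.0076,-0.0124,0.016,0,0,0],[0,0,0,0,0,0],[0,0,0,0,0,0],[0,0,0,0,0,0]]}' | python3 drive.py >/dev/null
python3 -c "
from h import *;plan(.598,-.2064,.059,100.1)"
```

```text
t 4.32 pos [ 0.5977 -0.2062  0.0638] yaw 99.97 tilt [ 0.05 -0.01] shift [-0.0002  0.0002  0.0048] rz -0.13 F [-0.2 -0.3 -0.1] w 0.0499 0.0
```

Scaled: 0.0048 m / 0.25 = 0.0192.

```bash
echo '{"deltas":[[0,0,0.0192,0,0,0],[0,0,0,0,0,0],[0,0,0,0,0,0],[0,0,0,0,0,0],[0,0,0,0,0,0],[0,0,0,0,0,0],[0,0,0,0,0,0],[0,0,0,0,0,0]]}' | python3 drive.py 0.01 30
python3 -c "
from h import *;plan(.598,-.2064,.059,100.1)"
```

```text
time: 4.98
ee_pos: [0.5975, -0.2061, 0.0583]
tcp_rot: [[-0.173, 0.985, -0.0], [0.985, 0.173, 0.0], [0.0, -0.0, -1.0]]
ft_force: [1.1, 0.4, -2.4]
grip_width: 0.0164
gripper_force: 29.5
t 4.98 pos [ 0.5975 -0.2061  0.0583] yaw 99.97 tilt [-0.    0.01] shift [-0.0004  0.0004 -0.0007] rz -0.13 F [ 1.1  0.4 -2.4] w 0.0164 29.48851078748703
```

```bash
python3 -c "
from h import *
p,d=imaging.grab_frame('side'); cv2.imwrite('pics/s2.png',cv2.resize(p[330:430,330:430,::-1],None,fx=6,fy=6,interpolation=2))"
```

```text
(no output)
```

View pics/s2.png

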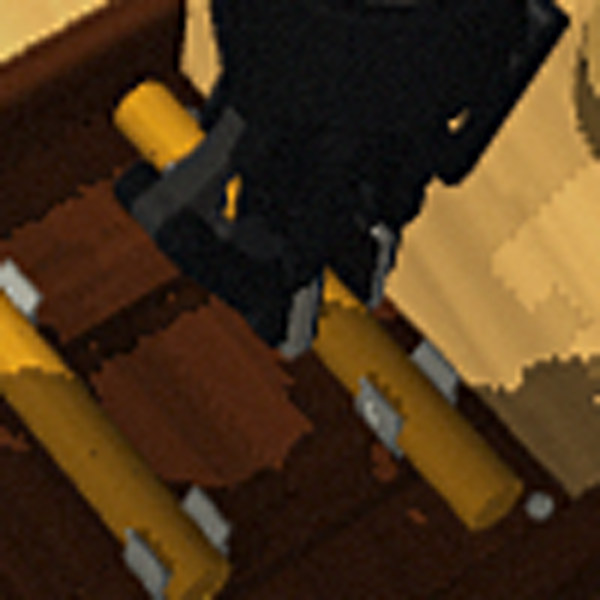

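The pads close on the bar near its middle, and the near tip at crop (290,350) reaches below the bar's side. I raise the grip force and pull.

Scaled: -0.001 m / 0.25 = -0.004.

```bash
echo '{"deltas":[[0,0,0,0,0,0],[0,0,0,0,0,0],[0,0,-0.004,0,0,0],[0,0,-0.004,0,0,0],[0,0,0,0,0,0]]}' | python3 drive.py 0.01 110
echo '{"deltas":[[0,0,-0.004,0,0,0],[0,0,-0.004,0,0,0],[0,0,-0.004,0,0,0],[0,0,0,0,0,0]]}' | python3 drive.py |grep -v rot
```

```text
time: 5.45
ee_pos: [0.5973, -0.2061, 0.0601]
tcp_rot: [[-0.173, 0.985, -0.001], [0.985, 0.173, 0.0], [0.0, -0.001, -1.0]]
ft_force: [1.7, -0.3, -5.1]
grip_width: 0.0134
gripper_force: 108.2
time: 5.78
ee_pos: [0.5972, -0.2059, 0.063]
ft_force: [1.2, 0.1, -8.6]
grip_width: 0.0134
gripper_force: 108.2
```

Scaled: -0.001 m / 0.25 = -0.004.

```bash
echo '{"deltas":[[0,0,-0.004,0,0,0],[0,0,-0.004,0,0,0],[0,0,0,0,0,0]]}' | python3 drive.py |grep -v rot
echo '{"deltas":[[0,0,-0.004,0,0,0],[0,0,-0.004,0,0,0],[0,0,0,0,0,0]]}' | python3 drive.py |grep -v rot
python3 -c "
from h import *
p,d=imaging.grab_frame('side'); cv2.imwrite('pics/s3.png',cv2.resize(p[330:430,330:430,::-1],None,fx=6,fy=6,interpolation=2))"
```

```text
time: 6.03
ee_pos: [0.5975, -0.2061, 0.0661]
ft_force: [-0.0, 1.1, -6.1]
grip_width: 0.0136
gripper_force: 108.6
time: 6.28
ee_pos: [0.5977, -0.2063, 0.0685]
ft_force: [-0.1, 0.6, -0.8]
grip_width: 0.0134
gripper_force: 109.0
```

View pics/s3.png

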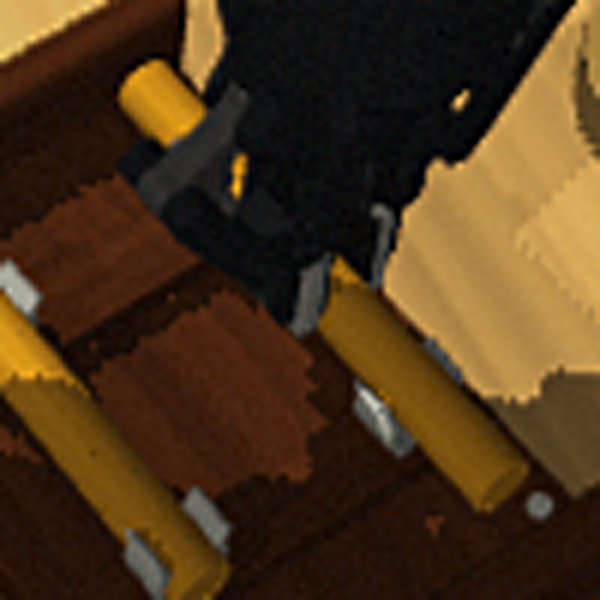

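The bar has risen with the fingers. Its far end moved from crop (495,520) to (498,500), and the clips now sit below its middle. I keep lifting.

Scaled: -0.01 m / 0.25 = -0.04, -0.005 m / 0.25 = -0.02.

```bash
echo '{"deltas":[[0,0,-0.008,0,0,0],[0,0,-0.012,0,0,0],[0,0,-0.02,0,0,0],[0,0,-0.02,0,0,0],[0,0,-0.04,0,0,0],[0,0,-0.04,0,0,0],[0,0,0,0,0,0],[0,0,0,0,0,0]]}' | python3 drive.py |grep -v rot
python3 - <<'E'
from h import *
q=[imaging.grab_frame(n) for n in("side","top")]
cv2.imwrite('pics/s4.png',cv2.resize(q[0][0][290:430,310:450,::-1],None,fx=4.2,fy=4.2,interpolation=2))
c,f,R,t=cam("side")
X=cloud("side",q[0][1]); p,d=q[0]; h=cv2.cvtColor(p,cv2.COLOR_RGB2HSV); m=((h[...,1]>190)&(h[...,2]>70)&(h[...,0]>12)&(h[...,0]<30)&(d>0)&(X[...,2]>.055)&(abs(X[...,0]-.6)<.06)&(abs(X[...,1]+.2)<.12))
P=X[m]; print(len(P)); b=(P-[.598,-.206,0])@[-.173,.985,0]
for lo in np.arange(-.09,.09,.02):
    k=(b>lo)&(b<lo+.02)
    if k.sum()>8: print(lo.round(3),k.sum(),"ztop",np.percentile(P[k,2],90).round(4),P[k].mean(0).round(4))
print("b range",b.min(),b.max())
E
```

```text
time: 7.0
ee_pos: [0.5982, -0.2064, 0.1038]
ft_force: [-1.1, 0.3, -2.8]
grip_width: 0.0134
gripper_force: 108.8
608
-0.09 74 ztop 0.0956 [ 0.6093 -0.2794  0.0897]
-0.07 139 ztop 0.0958 [ 0.6051 -0.2656  0.092 ]
-0.05 131 ztop 0.0951 [ 0.6016 -0.246   0.0919]
-0.03 125 ztop 0.0958 [ 0.5985 -0.2266  0.0928]
-0.01 14 ztop 0.1627 [ 0.5929 -0.2103  0.1083]
0.05 96 ztop 0.0957 [ 0.5849 -0.1453  0.0927]
0.07 18 ztop 0.0959 [ 0.5819 -0.1356  0.0923]
b range -0.07709405098593321 0.07462021693971002
```

View pics/s4.png

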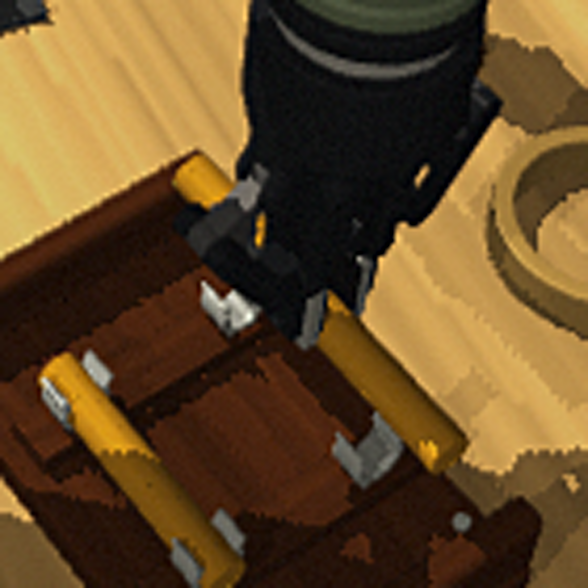

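The bar is gripped at its middle and level, held clear above the open clips. Its axis is about 17.5 mm below the TCP and the short bar is still in place. I move it to above the groove.

Scaled: -0.035 m / 0.25 = -0.14, 0.03 m / 0.25 = 0.12.

```bash
echo '{"deltas":[[0,0,-0.08,0,0,0],[0,0,-0.14,0,0,0],[0,0,-0.14,0,0,0],[0,0,-0.14,0,0,0],[0.12,0.008,0,0,0,0],[0.12,0.008,0,0,0,0],[0.12,0.008,0,0,0,0],[0.12,0.008,0,0,0,0]]}' | python3 drive.py |grep -v rot
echo '{"deltas":[[0.12,0.008,0,0,0,0],[0.12,0.008,0,0,0,0],[0.12,0.008,0,0,0,0],[0.12,0.008,0,0,0,0],[0.12,0.008,0,0,0,0],[0.12,0.008,0,0,0,0],[0.08,0.008,0,0,0,0],[0,0,0,0,0,0.0417]]}' | python3 drive.py |grep -v rot
echo '{"deltas":[[0,0,0,0,0,0.0417],[0,0,0,0,0,0.0417],[0,0,0,0,0,0],[0,0,0,0,0,0],[0,0,0,0,0,0]]}' | python3 drive.py |grep -v rot
python3 -c "
from h import *;plan(.5661,.1195,.1,85)"
```

```text
time: 7.77
ee_pos: [0.5839, -0.0855, 0.227]
ft_force: [0.1, -0.3, -2.4]
grip_width: 0.0137
gripper_force: 108.9
time: 8.43
ee_pos: [0.5629, 0.1167, 0.2268]
ft_force: [0.5, -0.3, -2.4]
grip_width: 0.0134
gripper_force: 109.0
time: 8.85
ee_pos: [0.5636, 0.1127, 0.2272]
ft_force: [-0.3, -1.5, -3.7]
grip_width: 0.0132
gripper_force: 109.0
t 8.85 pos [0.5636 0.1127 0.2272] yaw 85.06 tilt [-0.04 -0.  ] shift [0.007  0.002  0.1272] rz 0.06 F [-0.3 -1.5 -3.7] w 0.0132 109.03458952903748
```

Scaled: 0.035 m / 0.25 = 0.14, 0.03 m / 0.25 = 0.12.

```bash
echo '{"deltas":[[0.028,0.008,0.12,0,0,0],[0,0,0.14,0,0,0],[0,0,0.14,0,0,0],[0,0,0.12,0,0,0],[0,0,0.048,0,0,0],[0,0,0,0,0,0],[0,0,0,0,0,0]]}' | python3 drive.py |grep -v rot
python3 - <<'E'
from h import *
plan(.5661,.1195,.0525,85)
th=np.radians(85);u=np.array([np.cos(th),np.sin(th),0]);w=np.array([-u[1],u[0],0]);o=np.array([.5712,.1773,0])
for n in("top","side"):
    q=np.load(n+"0.npz");p=q["p"].astype(int);X=cloud(n,q["d"])-o;a,b,z=X@u,X@w,X[...,2]
    # block, bright low-saturation, from original image; intersect pixels with z=.029
    h=cv2.cvtColor(q["p"],cv2.COLOR_RGB2HSV)
    m=(h[...,1]<70)&(h[...,2]>110)&(a>-.13)&(a<.02)&(abs(b)<.03)
    vv,uu=np.nonzero(m); Y=np.array([pix(n,x,y,.029) for x,y in zip(uu,vv)])-o; A,B=Y@u,Y@w
    lo=[];hi=[];s=np.arange(-.12,.015,.01)
    for k in s:
        g=B[(A>k)&(A<k+.01)]; lo.append(np.percentile(g,2));hi.append(np.percentile(g,98))
    f=np.polyfit(s+.005,(np.array(lo)+hi)/2,1); print(n,"block mid at -57mm",np.polyval(f,-.057),"slope deg",np.degrees(f[0]),"width",np.mean(np.array(hi)-lo))
    p,d=imaging.grab_frame(n);np.savez(n+"1.npz",p=p,d=d);h=cv2.cvtColor(p,cv2.COLOR_RGB2HSV);X=cloud(n,d)-o;a,b,z=X@u,X@w,X[...,2]
    m=(h[...,1]>190)&(h[...,2]>70)&(h[...,0]>12)&(h[...,0]<30)&(d>0)&(z>.05)&(z<.09)&(a>-.16)&(a<.05)&(abs(b)<.03)
    vv,uu=np.nonzero(m);za=bot.state()["ee_pos"][2]-.0174
    Y=np.array([pix(n,x,y,za) for x,y in zip(uu,vv)])-o;A,B=Y@u,Y@w
    S=[];M=[];W=[]
    for k in np.arange(-.13,.015,.01):
        g=B[(A>k)&(A<k+.01)]
        if len(g)>10: S.append(k+.005);M.append((np.percentile(g,2)+np.percentile(g,98))/2);W.append(np.ptp(g))
    f=np.polyfit(S,M,1);print(n,"bar lat at -57",np.polyval(f,-.057),"slope",np.degrees(f[0]),"w",np.round(W,4),"ends",A.min(),A.max(),"ztop",np.percentile(z[m],90))
E
```

```text
time: 9.43
ee_pos: [0.5665, 0.1195, 0.0852]
ft_force: [-0.4, 0.6, -1.8]
grip_width: 0.0132
gripper_force: 108.9
t 9.43 pos [0.5665 0.1195 0.0852] yaw 85.0 tilt [-0.05 -0.  ] shift [ 0.     -0.0004  0.0327] rz -0.0 F [-0.4  0.6 -1.8] w 0.0132 108.92916440963745
top block mid at -57mm -0.0003043990864407401 slope deg -0.04708620818527556 width 0.043144012302157794Traceback (most recent call last):
  File "<stdin>", line 22, in <module>
    raise TypeError("expected non-empty vector for x")
TypeError: expected non-empty vector for x
```

```bash
python3 - <<'E'
from h import *
th=np.radians(85);u=np.array([np.cos(th),np.sin(th),0]);w=np.array([-u[1],u[0],0]);o=np.array([.5712,.1773,0])
n="side"
q=np.load(n+"0.npz");X=cloud(n,q["d"])-o;a,b,z=X@u,X@w,X[...,2]
h=cv2.cvtColor(q["p"],cv2.COLOR_RGB2HSV)
m=(h[...,1]<70)&(h[...,2]>110)&(a>-.13)&(a<.02)&(abs(b)<.03)&(z>.0265)
g=m; s=[];M=[]
for k in np.arange(-.12,.015,.01):
    g=b[m&(a>k)&(a<k+.01)]
    if len(g)>10: s.append(k+.005);M.append((np.percentile(g,2)+np.percentile(g,98))/2)
f=np.polyfit(s,M,1);print("block side",np.polyval(f,-.057),np.degrees(f[0]),m.sum())
p,d=imaging.grab_frame(n);np.savez(n+"1.npz",p=p,d=d);h=cv2.cvtColor(p,cv2.COLOR_RGB2HSV);X=cloud(n,d)-o;a,b,z=X@u,X@w,X[...,2]
m=(h[...,1]>170)&(h[...,2]>40)&(h[...,0]>8)&(h[...,0]<30)&(d>0)&(z>.055)&(z<.09)&(a>-.16)&(a<.05)&(abs(b)<.03)
print(m.sum(),a[m].min(),a[m].max(),np.percentile(z[m],[50,90]))
za=.0678; vv,uu=np.nonzero(m)
Y=np.array([pix(n,x,y,za) for x,y in zip(uu,vv)])-o;A,B=Y@u,Y@w
for k in np.arange(-.15,.03,.01):
    g=B[(A>k)&(A<k+.01)]
    if len(g)>5: print(round(k+.005,3),len(g),((g.min()+g.max())/2).round(4),np.ptp(g).round(4))
E
```

```text
block side 0.0006510353184381305 -0.11188002400572498 862
324 -0.13556774070857525 0.015613115750289392 [0.07562098 0.07793858]
-0.135 28 -0.0026 0.0163
-0.125 35 -0.0024 0.0165
-0.115 35 -0.0026 0.0158
-0.105 34 -0.0027 0.0164
-0.095 33 -0.0029 0.0159
-0.085 34 -0.0026 0.0161
-0.075 32 -0.0023 0.0162
-0.065 27 -0.0026 0.0152
-0.055 19 -0.0054 0.0107
-0.045 15 -0.0069 0.0074
-0.035 11 -0.0077 0.0055
-0.025 7 -0.0083 0.0054
0.015 8 0.0044 0.0046
```

Scaled: 0.01 m / 0.25 = 0.04, 0.006 m / 0.25 = 0.024.

```bash
echo '{"deltas":[[0,-0.0032,0.04,0,0,0],[0,0,0.04,0,0,0],[0,0,0.024,0,0,0],[0,0,0.012,0,0,0],[0,0,0,0,0,0],[0,0,0,0,0,0]]}' | python3 drive.py |grep -v rot
echo '{"deltas":[[0,0,0.004,0,0,0],[0,0,0.004,0,0,0],[0,0,0,0,0,0],[0,0,0,0,0,0]]}' | python3 drive.py |grep -v rot
```

```text
time: 10.03
ee_pos: [0.5656, 0.1197, 0.0562]
ft_force: [-0.0, 0.0, -3.4]
grip_width: 0.0132
gripper_force: 108.9
time: 10.37
ee_pos: [0.5657, 0.1197, 0.0546]
ft_force: [0.5, -0.5, -2.5]
grip_width: 0.0138
gripper_force: 108.9
```

Scaled: 0.001 m / 0.25 = 0.004.

```bash
echo '{"deltas":[[0,0,0.004,0,0,0],[0,0,0,0,0,0],[0,0,0,0,0,0]]}' | python3 drive.py |grep -v rot
echo '{"deltas":[[0,0,0.0028,0,0,0],[0,0,0,0,0,0],[0,0,0,0,0,0]]}' | python3 drive.py |grep -v rot
```

```text
time: 10.62
ee_pos: [0.5656, 0.1197, 0.0535]
ft_force: [-0.2, 0.1, -2.3]
grip_width: 0.0136
gripper_force: 108.9
time: 10.87
ee_pos: [0.5655, 0.1197, 0.0528]
ft_force: [-0.3, -0.5, -1.4]
grip_width: 0.0134
gripper_force: 109.0
```

Scaled: 0.0006 m / 0.25 = 0.0024.

```bash
echo '{"deltas":[[0,0,0.0024,0,0,0],[0,0,0,0,0,0],[0,0,0,0,0,0]]}' | python3 drive.py |grep -v rot
echo '{"deltas":[[0,0,0,0,0,0],[0,0,0,0,0,0],[0,0,0,0,0,0],[0,0,0,0,0,0]]}' | python3 drive.py - 20 |grep -v rot
echo '{"deltas":[[0,0,0,0,0,0],[0,0,0,0,0,0],[0,0,0,0,0,0],[0,0,0,0,0,0]]}' | python3 drive.py .035 |grep -v rot
```

```text
time: 11.12
ee_pos: [0.5655, 0.1197, 0.0527]
ft_force: [-2.6, 0.1, 2.9]
grip_width: 0.0133
gripper_force: 109.4
time: 11.45
ee_pos: [0.5655, 0.1197, 0.0526]
ft_force: [-3.5, 0.5, 5.1]
grip_width: 0.0135
gripper_force: 109.5
time: 11.78
ee_pos: [0.566, 0.1197, 0.0521]
ft_force: [-0.1, 0.6, 0.1]
grip_width: 0.035
gripper_force: 0.0
```

Scaled: -0.015 m / 0.25 = -0.06, -0.003 m / 0.25 = -0.012.

```bash
echo '{"deltas":[[0,0,-0.012,0,0,0],[-0.06,0,0,0,0,0],[-0.06,0,0,0,0,0],[-0.06,0,0,0,0,0],[0,0,0,0,0,0],[0,0,0,0,0,0]]}' | python3 drive.py |grep -v rot
cat > m.py <<'E'
from h import *
th=np.radians(85);u=np.array([np.cos(th),np.sin(th),0]);w=np.array([-u[1],u[0],0]);o=np.array([.5712,.1773,0])
n="side";p,d=imaging.grab_frame(n);h=cv2.cvtColor(p,cv2.COLOR_RGB2HSV);X=cloud(n,d)-o;a,b,z=X@u,X@w,X[...,2]
m=(h[...,1]>170)&(h[...,2]>40)&(h[...,0]>8)&(h[...,0]<30)&(d>0)&(z>.03)&(z<.055)&(a>-.16)&(a<.11)&(abs(b)<.02)
print(m.sum(),"ends",a[m].min(),a[m].max())
for k in np.arange(-.15,.11,.02):
    g=m&(a>k)&(a<k+.02)
    if g.sum()>15: print(round(k+.01,3),g.sum(),"lat",((b[g].min()+b[g].max())/2).round(4),"ztop",np.percentile(z[g],85).round(4))
plan(.566-.0039,.1197-.045,.0526,85)
E
python3 m.py
```

```text
time: 12.28
ee_pos: [0.5619, 0.0745, 0.0554]
ft_force: [-0.1, -0.1, -0.1]
grip_width: 0.0351
gripper_force: 0.0
241 ends -0.1350812335038798 -0.06399261122016736
-0.14 46 lat -0.0003 ztop 0.0426
-0.12 68 lat 0.0008 ztop 0.0441
-0.1 67 lat 0.0009 ztop 0.0437
-0.08 54 lat 0.0001 ztop 0.044
t 12.33 pos [0.5619 0.075  0.0554] yaw 84.93 tilt [0.03 0.02] shift [-0.0003  0.0002  0.0028] rz -0.07 F [-0.5  0.2  0.5] w 0.0353 0.0
```

Scaled: 0.0026 m / 0.25 = 0.0104.

```bash
echo '{"deltas":[[0,0,0.0104,0,0,0],[0,0,0,0,0,0],[0,0,0,0,0,0],[0,0,0,0,0,0],[0,0,0,0,0,0],[0,0,0,0,0,0]]}' | python3 drive.py .01 20 |grep -v rot
echo '{"deltas":[[0.02,0,0,0,0,0],[0.02,0,0,0,0,0],[0.02,0,0,0,0,0],[0.02,0,0,0,0,0],[0,0,0,0,0,0],[0,0,0,0,0,0]]}' | python3 drive.py |grep -v rot
```

```text
time: 12.83
ee_pos: [0.5614, 0.0754, 0.0525]
ft_force: [-0.4, 2.7, -0.8]
grip_width: 0.017
gripper_force: 19.9
time: 13.33
ee_pos: [0.5633, 0.0958, 0.0525]
ft_force: [-2.0, 2.6, -0.2]
grip_width: 0.0169
gripper_force: 19.9
```

Scaled: 0.006 m / 0.25 = 0.024.

```bash
echo '{"deltas":[[0.024,0,0,0,0,0],[0.024,0,0,0,0,0],[0.024,0,0,0,0,0],[0.024,0,0,0,0,0],[0.024,0,0,0,0,0],[0.024,0,0,0,0,0],[0.024,0,0,0,0,0],[0,0,0,0,0,0]]}' | python3 drive.py |grep -v rot
echo '{"deltas":[[0.004,0,0,0,0,0],[0.004,0,0,0,0,0],[0.004,0,0,0,0,0],[0.004,0,0,0,0,0],[0,0,0,0,0,0]]}' | python3 drive.py |grep -v rot
python3 m.py
```

```text
time: 14.0
ee_pos: [0.5672, 0.1382, 0.0526]
ft_force: [-3.0, 2.8, 1.0]
grip_width: 0.0169
gripper_force: 20.0
time: 14.42
ee_pos: [0.5673, 0.1404, 0.0526]
ft_force: [-2.4, -1.8, 1.1]
grip_width: 0.017
gripper_force: 20.0
166 ends -0.0706190049339947 0.039770999599860156
-0.06 90 lat 0.0006 ztop 0.044
-0.04 41 lat 0.0003 ztop 0.0445
-0.02 23 lat -0.0029 ztop 0.0438
t 14.47 pos [0.5673 0.1404 0.0526] yaw 84.96 tilt [-0.02 -0.  ] shift [-0.0659  0.0006 -0.    ] rz -0.04 F [-2.5 -1.5  0.5] w 0.0174 19.99512881040573
```

Scaled: 0.001 m / 0.25 = 0.004.

```bash
for i in 1; do echo '{"deltas":[[0.004,0,0,0,0,0],[0.004,0,0,0,0,0],[0,0,0,0,0,0]]}' | python3 drive.py |grep -E 'pos|ft'; done
echo '{"deltas":[[0.004,0,0,0,0,0],[0.004,0,0,0,0,0],[0,0,0,0,0,0]]}' | python3 drive.py |grep -E 'pos|ft'
echo '{"deltas":[[0.004,0,0,0,0,0],[0.004,0,0,0,0,0],[0,0,0,0,0,0]]}' | python3 drive.py |grep -E 'pos|ft'
```

```text
ee_pos: [0.5675, 0.1427, 0.0526]
ft_force: [-3.9, -2.3, 0.0]
ee_pos: [0.5677, 0.1448, 0.0526]
ft_force: [-2.6, -2.5, 0.5]
ee_pos: [0.5679, 0.1468, 0.0526]
ft_force: [-4.1, -1.8, 0.5]
```

Scaled: 0.001 m / 0.25 = 0.004.

```bash
echo '{"deltas":[[0.004,0,0,0,0,0],[0.004,0,0,0,0,0],[0,0,0,0,0,0]]}' | python3 drive.py |grep -E 'pos|ft'
echo '{"deltas":[[0.004,0,0,0,0,0],[0.004,0,0,0,0,0],[0,0,0,0,0,0]]}' | python3 drive.py |grep -E 'pos|ft'
```

```text
ee_pos: [0.5681, 0.1488, 0.0526]
ft_force: [-4.1, -2.1, 1.3]
ee_pos: [0.5683, 0.1508, 0.0526]
ft_force: [-3.5, -1.3, 2.0]
```

Scaled: 0.001 m / 0.25 = 0.004.

```bash
echo '{"deltas":[[0.004,0,0,0,0,0],[0.004,0,0,0,0,0],[0,0,0,0,0,0]]}' | python3 drive.py |grep -E 'pos|ft'
```

```text
ee_pos: [0.5685, 0.1527, 0.0526]
ft_force: [-3.6, -2.3, 2.1]
```

Scaled: 0.001 m / 0.25 = 0.004.

```bash
echo '{"deltas":[[0.004,0,0,0,0,0],[0.004,0,0,0,0,0],[0,0,0,0,0,0]]}' | python3 drive.py |grep -E 'pos|ft'
```

```text
ee_pos: [0.5685, 0.1535, 0.0526]
ft_force: [-5.0, -7.3, 2.7]
```

Careful with the scale: shifts go in shares of 0.25 m and turns go in shares of 120 degrees. That gives: 0.001 m / 0.25 = 0.004.

```bash
echo '{"deltas":[[0.004,0,0,0,0,0],[0,0,0,0,0,0]]}' | python3 drive.py |grep -E 'pos|ft'; echo '{"deltas":[[0.004,0,0,0,0,0],[0,0,0,0,0,0]]}' | python3 drive.py |grep -E 'pos|ft'; python3 m.py
```

```text
ee_pos: [0.5685, 0.1536, 0.0526]
ft_force: [-4.2, -10.4, 3.6]
ee_pos: [0.5685, 0.1536, 0.0526]
ft_force: [-2.4, -13.3, 3.9]
166 ends -0.05894155124611808 0.013799994311815621
-0.06 49 lat 0.0 ztop 0.0434
-0.04 58 lat 0.0008 ztop 0.0436
-0.02 38 lat -0.0014 ztop 0.0441
-0.0 19 lat -0.0031 ztop 0.0445
t 16.6 pos [0.5685 0.1536 0.0525] yaw 85.07 tilt [-0.08 -0.29] shift [-0.0792  0.0004  0.0003] rz 0.07 F [ -3.5 -12.8   3.8] w 0.0173 20.23359775543213
```

Contact with the stop: motion stalled at y=0.1536 with about 13 N of push. That puts the bar's end near jig x = 95 mm, well past the guide. I relieve the push and release.

Scaled: -0.0015 m / 0.25 = -0.006.

```bash
echo '{"deltas":[[-0.006,0,0,0,0,0],[0,0,0,0,0,0],[0,0,0,0,0,0]]}' | python3 drive.py |grep -E 'pos|ft'
echo '{"deltas":[[0,0,0,0,0,0],[0,0,0,0,0,0],[0,0,0,0,0,0],[0,0,0,0,0,0]]}' | python3 drive.py .03 |grep -v rot
echo '{"deltas":[[0,0,-0.016,0,0,0],[0,0,-0.08,0,0,0],[0,0,-0.12,0,0,0],[-0.12,0,-0.12,0,0,0],[-0.12,0,-0.12,0,0,0],[-0.12,0,-0.12,0,0,0],[-0.12,0,0,0,0,0],[0,0,0,0,0,0]]}' | python3 drive.py |grep -v rot
echo '{"deltas":[[-0.12,-0.12,0,0,0,0],[-0.12,-0.12,0,0,0,0],[-0.12,-0.12,0,0,0,0],[-0.12,-0.12,0,0,0,0],[0,0,0,0,0,0],[0,0,0,0,0,0]]}' | python3 drive.py |grep -v rot
python3 - <<'E'
from h import *
A=[imaging.grab_frame(n)[0] for n in("side","top")]
a=cv2.resize(A[0][185:310,225:335,::-1],None,fx=4.4,fy=4.4,interpolation=2)[:550]
b=cv2.resize(A[1][240:300,224:294,::-1],None,fx=4.4,fy=4.4,interpolation=2)
c=np.zeros((550,a.shape[1]+b.shape[1],3),np.uint8);c[:,:a.shape[1]]=a;c[:b.shape[0],a.shape[1]:]=b;cv2.imwrite("pics/fin.png",c);print(c.shape)
for n,I in zip(("side","top"),A):
    o=np.load(n+"0.npz")["p"]; D=cv2.absdiff(I,o).max(2)
    print(n,[(k,int((D[r]>60).sum())) for k,r in {"hammer":np.s_[130:185,175:295] if n=="side" else np.s_[200:320,140:185],"figure":np.s_[230:318,380:435] if n=="side" else np.s_[165:215,365:410],"tape":np.s_[315:375,420:490] if n=="side" else np.s_[162:212,415:468]}.items()])
E
```

```text
ee_pos: [0.5685, 0.1535, 0.0526]
ft_force: [-3.1, -8.2, 3.1]
time: 17.18
ee_pos: [0.5697, 0.1557, 0.0529]
ft_force: [-0.5, 1.0, 0.1]
grip_width: 0.0298
gripper_force: 0.0
time: 17.85
ee_pos: [0.5591, 0.0332, 0.1978]
ft_force: [-0.7, -0.5, -0.3]
grip_width: 0.03
gripper_force: 0.0
time: 18.35
ee_pos: [0.4294, -0.0705, 0.1952]
ft_force: [0.2, 0.6, -1.1]
grip_width: 0.0301
gripper_force: 0.0
(550, 792, 3)
side [('hammer', 3979), ('figure', 0), ('tape', 0)]
top [('hammer', 0), ('figure', 0), ('tape', 0)]
```

View pics/fin.png

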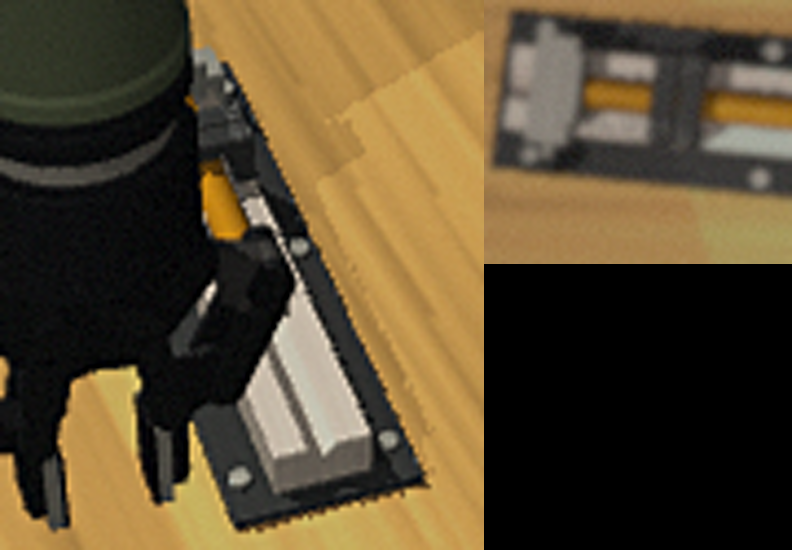

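```bash
python3 m.py
```

```text
102 ends -0.016557678497078225 0.036743920152632815
-0.0 53 lat 0.0006 ztop 0.0442
0.02 33 lat -0.0008 ztop 0.0445
t 18.5 pos [ 0.4318 -0.0694  0.1952] yaw 85.01 tilt [0.08 0.02] shift [0.1548 0.1171 0.1428] rz 0.01 F [-0.4  0.1  0.2] w 0.0297 0.0
```

Final view: the bar runs under the guide and its end meets the stop's face at composite (584,95) with no visible gap. The side view is partly hidden by the arm, so I move it aside and recheck the bar's rear end against its position at contact.

Scaled: -0.03 m / 0.25 = -0.12, -0.02 m / 0.25 = -0.08.

```bash
echo '{"deltas":[[-0.12,-0.08,0,0,0,0],[-0.12,-0.08,0,0,0,0],[-0.12,-0.08,0,0,0,0],[-0.12,-0.08,0,0,0,0],[-0.12,0,0,0,0,0],[0,0,0,0,0,0],[0,0,0,0,0,0]]}' | python3 drive.py |grep pos
python3 m.py; python3 - <<'E'
from h import *
A=imaging.grab_frame("side")[0].astype(int);o=np.load("side0.npz")["p"].astype(int)
for k,r in {"stop":np.s_[195:210,245:280],"hammer":np.s_[130:185,175:295]}.items(): print(k,(abs(A-o).max(2)[r]>60).sum())
E
```

```text
ee_pos: [0.3389, -0.2132, 0.195]
337 ends -0.05856218747766482 0.0934988712666268
-0.06 43 lat 0.0005 ztop 0.0427
-0.04 59 lat 0.0006 ztop 0.0441
-0.02 62 lat 0.0009 ztop 0.0438
-0.0 52 lat 0.0014 ztop 0.0442
0.02 55 lat 0.0007 ztop 0.0434
0.04 18 lat 0.0012 ztop 0.0435
0.08 42 lat 0.0005 ztop 0.0441
t 19.13 pos [ 0.3388 -0.2122  0.1948] yaw 84.96 tilt [0.01 0.04] shift [0.3053 0.1973 0.1425] rz -0.04 F [ 0.  -0.4  0.1] w 0.0298 0.0
stop 35
hammer 2628
```

```bash
python3 -c "
from rig import bot, imaging
print(bot.close_job())"
```

```text
the job is handed in; nothing more can be done
None
```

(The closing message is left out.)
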